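# Lock the colour chest and take its key out

### The job

Lock the steel colour chest: turn the key that stands in its lock clockwise as far as it goes, so that the bolt is fully out in its keeper, then turn it back to the one position where it will come out and draw it out. Do not force the key in the lock at any time. Lay the key in the square wooden tray (set it down, no dropping) and leave the mugs and other things where they are.

Things in the scene. Friction and masses are not known exactly. Their poses are not given: they have to be found in the camera images.
- chest: fixed grey steel box, 160 mm (x) by 200 mm (y), flat top 60 mm above the table; origin under its centre, z up. A brass lock cylinder, 46 mm across, stands on the -y half of its top; bolt and keeper are between the lock and the middle. But for the key, nothing on it is higher than 82 mm above the table. The lock's slot is along the chest's x to within 0.5 rad only, and not measured.
- keyhole (a point): centre of the lock's face, 81.5 mm above the table, on its vertical axis; axes as the chest's. Fixed slot 25 x 6.8 mm: the key comes out only with its blade within 0.09 rad of the slot; else the face stops it after 2.5 mm of lift. From above, the key's anticlockwise stop is 0.2 rad anticlockwise of the slot; its clockwise stop is 1.23 rad clockwise of the chest's x. Stops are rigid: feel for them.
- key_bow (a point): centre of the grip of the loose key standing upright in the lock: plastic bow 36 mm wide (its x), 12 mm thick (its y), 34 mm high, about 60 g; z up along the key. At the start it is 108 mm above the table (underside of the bow 91 mm), turned 0.4 to 0.7 rad clockwise of the chest's x.
- key_tip (a point): centre of the end of the key's blade, 44 mm below the bow's centre along the key; axes as the bow's. Blade 20 mm (x) by 5 mm (y) by 10 mm high, then a neck 5 mm in diameter up to the bow. At the start it stands on the lock's floor, 64 mm above the table. The key is out once lifted 18 mm.
- bolt (a joint): travel of the brass bolt, m: 0 open, about 0.012 fully out in its keeper with the key at its clockwise stop. The key turns freely up to 0.73 rad clockwise of the chest's x, then drives the bolt, 0.024 m per rad, against about 0.05 N m. The bolt stays out when the key turns back.
- tray: fixed square wooden tray, 130 by 130 mm outside, 24 mm high, walls and floor about 6 mm thick; origin under its centre, z up
- dish: loose blue ceramic bowl, 110 mm across, 45 mm high; not part of the job
- mug0: loose white mug, 76 mm across, 85 mm high; not part of the job
- mug1: loose white mug, 76 mm across, 85 mm high; not part of the job
- mug2: loose white mug, 76 mm across, 85 mm high; not part of the job
- bottle: loose green bottle, 60 mm across, 170 mm high; not part of the job
- jar: loose glass jar, 70 mm across, 80 mm high; not part of the job
- brush: loose long brush lying on the table; not part of the job
Not all that is in view belongs to the job. Of the things like the part that bears key_bow, leave any that is purple; of the rest the smaller one is meant.

How it is judged (in metres and radians):
On the way, in this order (a step that is already met when the one before it is completed fails the run):
1. the key, in the lock, has turned until the bolt is fully out (value of joint bolt above 0.0105 m and z of key_tip in the frame of keyhole below -0.012 m), for 0.1 s.
2. the key is drawn out of the lock (z of key_tip in the frame of keyhole above 0.003 m), for 0.1 s.
At the end, for the whole second after the job is handed in: The bolt is out by more than 10.5 mm; the key lies at rest in the tray, both its bow and its blade's end within the tray's outline (65 mm of its centre in the tray's x and y) and the bow's centre lower than 60 mm above the tray's underside (value of joint bolt above 0.0105 m and x of key_bow in the frame of tray between -0.065 and 0.065 m and y of key_bow in the frame of tray between -0.065 and 0.065 m and x of key_tip in the frame of tray between -0.065 and 0.065 m and y of key_tip in the frame of tray between -0.065 and 0.065 m and z of key_bow in the frame of tray below 0.06 m and linear speed of key below 0.02 m/s); the robot touches nothing.
It fails at once if the key is forced in the lock: key against chest or lock above 45 N (contact force between key and chest above 45 N).
It fails at once if the key is dropped: moves faster than 0.9 m/s with no finger on it (linear speed of key above 0.9 m/s and contact force between key and the fingers below 0.05 N).
It fails at once if another thing is moved by more than 30 mm (distance of any of dish, mug0, mug1, mug2, bottle, jar, brush from where it was at the start of the episode above 0.03 m).
It also fails if it takes over 72 s, if anything falls off the work surface, if the arm or the gripper's body presses on something with over 40 N, if the wrist force passes 120 N, or if a joint passes its speed limit or range.

### The arm

A 6-joint arm with a two-finger parallel gripper is mounted at the origin on the work surface. World frame = base frame: x ahead of the robot, y to its left, z up, the work surface at z = 0. Lengths are in mm, angles in rad, forces in N, time in s.
With the tool pointing down it reaches from about 350 to 875 mm from the base axis. Payload 4.2 kg.
Tool frame: the origin (TCP) lies midway between the tips of the shut fingers; the grasp point (between the pads) lies 19 mm behind it; z points along the fingers, y is the line along which they close (so a half turn about z gives the same grasp; the last joint's range is limited). The gripper opens to 85 mm and grips with 20 to 120 N. Pads are 22 mm wide; open, the fingers measure 114 mm over their backs; the gripper's body (76 mm by 85 mm) begins 54 mm behind the grasp point. The pads swing forward as they close: fully open they stand 13 mm farther back than shut.
Start: joints at [1.431, 0.385, 0.008, 0, -1.194, -0.259], TCP at [242.662, 575.946, 231.312] pointing down, gripper open.
Joint ranges: [-3.14, 3.14], [-1.21, 2.06], [-1.07, 1.41], [-3.16, 2.05], [-2.99, -0.16], [-3.1, 3.1]. Speed limits (rad/s): [2.79, 2.79, 3.14, 3.14, 3.14, 3.14].

### API

Orientations are given as a unit quaternion [x, y, z, w].
In Python, from bench import sensors, get_image, camera_params, job_done gives the robot as it stands.
- The arm moves only by the tool servo_tool, never from a script. Its argument "motion" is a list of rows, each an object with "travel": the shift along the tool's x, y, z as a fraction of full scale, a list of three; "rot": the turn, a rotation vector about the tool's x, y, z as a fraction of full scale, a list of three; "hand": the opening, from 0 (shut) to 1 (fully open). In form: [{"travel": [x, y, z], "rot": [wx, wy, wz], "hand": hand}, ...]. A call has 1 to 10 rows; each row shifts and turns the commanded pose from where the row before left it, along the tool's axes as they then stand; what a row does not reach is not made up. Full scale, the value 1, is 25 cm for a shift and 360 degrees for a turn. A row lasts 1/12 s, in which the tool goes at most 41.7 mm and 7.16 degrees, less where a joint would pass 70% of its speed; a pose out of reach is approached as far as the arm can. A call with a number of a shift or a turn outside -1 to 1 is refused whole. A call with a gripper value outside its range is refused whole. The fingers move at their own pace and stop on an object; the grip force is fixed at half the most. Time passes only in rows, so rows that do not move let the fingers close. It gives the time, the measured TCP pose, the force, the opening and the grip force at its end, in the units of the state.
- sensors.read_state(): the state, without advancing time (a new reading comes with each control period).
- get_image(name): name is "scene" or "top"; returns (picture, depth): 400x640x3 uint8, red, green, blue; 400x640 float32, mm along the optical axis (not along the pixel's ray), 0 where there is no reading.
- camera_params(name): a dict with "camera_matrix" (3x3 intrinsics, pixels), "R" (3x3) and "t" (3): a world point X has camera coordinates R X + t. Camera axes: x right, y down, z forward; pixel columns grow to the right and rows downward; lengths in mm; the calibration is good to about 2 mm. A picture is of the moment at which its call begins. camera_params takes no time and is no camera call.
- job_done(): hands the job in; it is judged then, once.
The state is a dict: "clock": time; "joints": joint angles; "joint_vel": joint speeds; "joint_efforts": joint torques, N m; "position": TCP position; "ee_rot": TCP orientation; "contact_force": force on the tool from outside, world axes, zero at the start; "wrist_torque": the same for the moment, N m; "gripper_width": finger opening in mm; "grasp_force": force on a finger pad.
Only numpy, scipy, OpenCV 4.12 (cv2) and the standard library are available. Lean on these libraries where they do the work, as an engineer would, in place of code of your own. Each camera call takes 0.05 s, during which the arm holds its last target. There are 200 camera calls.

## Working session

There is one attempt and no reset: what is moved stays moved. The work goes in short steps, Python scripts to look and compute and a tool call to move; the robot and the scene stay as the last step left them, time stands still between calls to the robot, and variables do not carry over. Pictures are saved under pics/ and viewed, at most 12 in all, crops included, and the job is handed in when it is done.

Besides the shell and the picture viewer there is one more tool, called after "Call:" by a JSON object that holds its "fn" and its "kwargs", one argument or row to a line. servo_tool: Moves the arm, as the interface text tells. Its arguments: {"type":"object","properties":{"motion":{"type":"array"}},"required":["motion"]}

```bash
mkdir -p pics; python3 - <<'E'
from bench import sensors,get_image,camera_params
import cv2,numpy as np
for n in("scene","top"):
    p,d=get_image(n); cv2.imwrite(f"pics/{n}0.png",p[:,:,::-1]); np.savez(f"{n}0.npz",p=p,d=d)
    c=camera_params(n); print(n,c)
print(sensors.read_state())
E
```

```text
scene {'camera_matrix': array([[366.7328359 ,   0.        , 314.94695273],
       [  0.        , 366.7328359 , 206.05505385],
       [  0.        ,   0.        ,   1.        ]]), 'R': array([[-0.66624877,  0.74565255,  0.01071677],
       [ 0.51509658,  0.4705412 , -0.71642619],
       [-0.5392477 , -0.4717979 , -0.69758058]]), 't': array([ 372.49724749, -214.73393569, 1250.78208866])}
top {'camera_matrix': array([[393.66391514,   0.        , 316.76622664],
       [  0.        , 393.66391514, 198.61116609],
       [  0.        ,   0.        ,   1.        ]]), 'R': array([[-0.00361215, -0.9999901 ,  0.00259796],
       [-0.99350923,  0.00329333, -0.11370384],
       [ 0.11369416, -0.00299182, -0.99351129]]), 't': array([  27.99154748,  548.52872726, 1016.21368765])}
{'clock': 0.1, 'joints': array([ 1.43057948e+00,  3.85478408e-01,  6.74688372e-03, -4.38722702e-04,
       -1.19400015e+00, -2.58602413e-01]), 'joint_vel': array([-0.0002745 , -0.00306326,  0.00380062,  0.00169303, -0.00056588,
        0.00119953]), 'joint_efforts': array([-4.47579305e-04, -3.93318951e+01,  1.88929868e+01,  4.19790030e+00,
       -2.58908804e-03,  7.31495334e-06]), 'position': array([242.48469963, 575.46930864, 230.32506885]), 'ee_rot': array([ 9.80167185e-01, -1.98169904e-01, -1.46291755e-04,  9.78038537e-04]), 'contact_force': array([-0.21181443,  0.54198167,  0.66957803]), 'wrist_torque': array([ 0.00408995, -0.03408657, -0.01454903]), 'grasp_force': 0.0, 'gripper_width': 85.5753374140215}
```

View pics/top0.png

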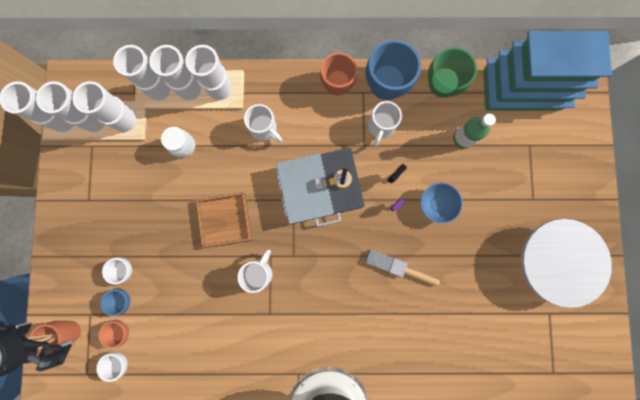

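View pics/scene0.png

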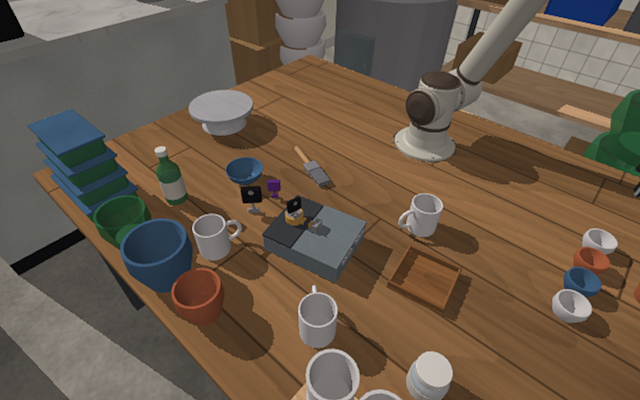

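```bash
python3 - <<'E'
import cv2,numpy as np
a=cv2.imread("pics/top0.png")[140:235,265:425]; b=cv2.imread("pics/scene0.png")[165:285,225:385]
f=lambda i:cv2.resize(i,None,fx=5,fy=5,interpolation=cv2.INTER_CUBIC)
cv2.imwrite("pics/cropt.png",f(a)); cv2.imwrite("pics/crops.png",f(b))
E
```

```text
(no output)
```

View pics/cropt.png

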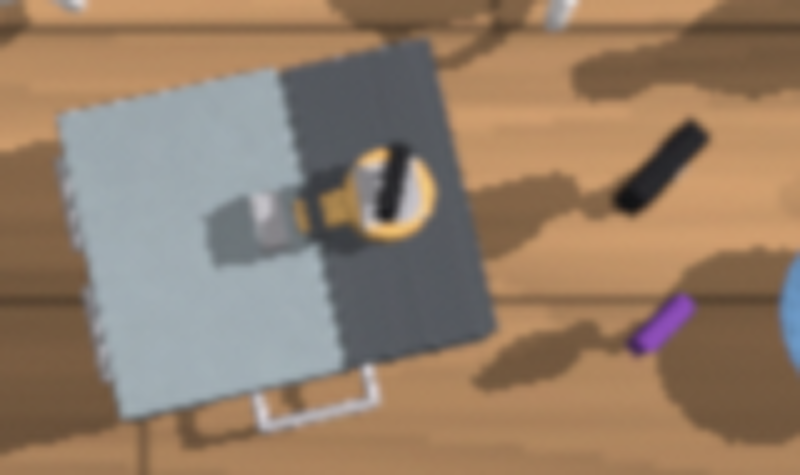

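View pics/crops.png

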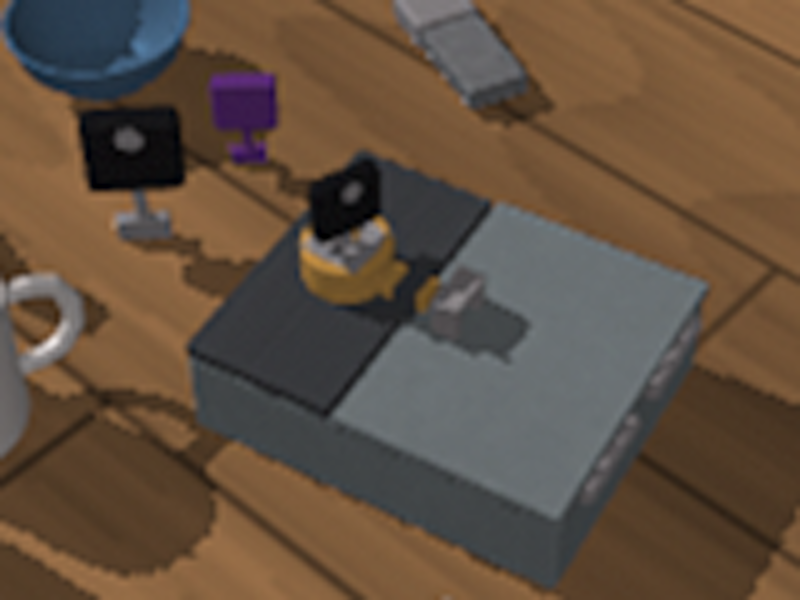

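```bash
cat > h.py <<'E'
import numpy as np,cv2
from bench import sensors,get_image,camera_params
def ray(n,uv,z):
    c=camera_params(n);K,R,t=c["camera_matrix"],c["R"],c["t"]
    uv=np.atleast_2d(np.asarray(uv,float)); o=-R.T@t
    d=(R.T@np.linalg.inv(K)@np.c_[uv,np.ones(len(uv))].T).T
    return o+d*((z-o[2])/d[:,2])[:,None]
def cloud(n,d):
    c=camera_params(n);K,R,t=c["camera_matrix"],c["R"],c["t"]
    v,u=np.indices(d.shape); p=np.stack([u,v,np.ones_like(u)],-1)@np.linalg.inv(K).T*d[...,None]
    return (p-t)@R
E
cat > m.py <<'E'
from h import *
T=np.load("top0.npz");p=T["p"].astype(int);d=T["d"]
P=cloud("top",d)
c=ray("top",[(265+x/5,140+y/5) for x,y in[(60,115),(430,40),(495,325),(122,418)]],60)
print("chest",c.round(1),"sides",np.linalg.norm(c-np.roll(c,-1,0),axis=1).round(1),c.mean(0).round(1))
ex=(c[0]-c[3])+(c[1]-c[2]); ey=(c[0]-c[1])+(c[3]-c[2])
print("yaw x",np.arctan2(ex[1],ex[0]),"from y",np.arctan2(ey[1],ey[0])-np.pi/2)
sub=np.zeros(d.shape,bool);sub[162:192,332:356]=1
hsv=cv2.cvtColor(T["p"],cv2.COLOR_RGB2HSV).astype(int)
br=sub&(hsv[...,0]>12)&(hsv[...,0]<28)&(hsv[...,1]>110)&(hsv[...,2]>110); v,u=np.nonzero(br)
k=u>=337; 
(cx,cy),r=cv2.minEnclosingCircle(np.c_[u,v][k].astype(np.float32))
print("lock px",cx,cy,r,ray("top",(cx,cy),81.5).round(1),"r mm",r*P[...,2].size and r/393*930)
bl=sub&(p.max(-1)<55)&(P[...,2]>95); v,u=np.nonzero(bl); print("bow px",len(u),"z",np.percentile(P[bl][:,2],[5,50,95]).round(1))
rc=cv2.minAreaRect(np.c_[u,v].astype(np.float32)); print(rc)
tp=bl&(P[...,2]>117); v,u=np.nonzero(tp); print(len(u))
W=ray("top",np.c_[u,v],125)[:,:2]; m=W.mean(0); l,e=np.linalg.eigh(np.cov((W-m).T)); e=e[:,1]*np.sign(e[0,1]); print("bowtop",m,"yaw",np.arctan2(e[1],e[0]),np.sqrt(l*12))
B=ray("top",cv2.boxPoints(cv2.minAreaRect(np.c_[u,v].astype(np.float32))),125)[:,:2];print(B.round(1),B.mean(0))
# scene: bow
S=np.load("scene0.npz");Q=cloud("scene",S["d"]);ps=S["p"].astype(int)
s=np.zeros(S["d"].shape,bool);s[190:216,282:304]=1
b=s&(ps.max(-1)<55)&(Q[...,2]>88); w=Q[b];m=w.mean(0);print("scene bow",m.round(1),w.min(0).round(1),w.max(0).round(1))
l,e=np.linalg.eigh(np.cov((w-m)[:,:2].T));e=e[:,1]*np.sign(e[0,1]);print("yaw",np.arctan2(e[1],e[0]),np.sqrt(l*12))
# tray
wd=ray("top",[(196,199),(248,195),(250,240),(201,246)],24);print("tray",wd.round(1),wd.mean(0))
E
python3 m.py
```

```text
chest [[639.4 129.8  60. ]
 [678.8 -64.2  60. ]
 [528.3 -95.8  60. ]
 [481.   96.7  60. ]] sides [198.  153.8 198.2 161.8] [581.9  16.6  60. ]
yaw x 0.20628539299894233 from y 0.22097671502602245
lock px 342.21649169921875 178.6597900390625 8.939055442810059 [[593.8 -38.8  81.5]] r mm 21.153489979168842
bow px 35 z [120.9 124.6 127.8]
((342.923095703125, 175.88461303710938), (2.5495097637176514, 14.31647777557373), 11.309932708740234)
34
bowtop [593.24176846 -37.84820421] yaw -0.2374670009866196 [ 6.06734224 36.37040858]
[[578.7 -31.3]
 [611.4 -38.2]
 [610.2 -44.3]
 [577.4 -37.4]] [594.42428255 -37.79313563]
scene bow [599.3 -34.  113.2] [579.7 -45.   94.3] [615.3 -27.7 126.2]
yaw -0.2409497756115493 [10.68631538 37.60639629]
tray [[549.5 349.4  24. ]
 [559.8 210.4  24. ]
 [439.8 203.2  24. ]
 [424.5 332.3  24. ]] [493.39438466 273.78732761  24.        ]
```

The meant key is the small black one in the lock (top px 343,176): of the look-alikes, (397,204) is purple and (397,173) is black but larger. It is confirmed by the crop. The chest sides, lock diameter and bow height all fit the given sizes. Moving above it.

Call:
{"fn": "servo_tool", "kwargs": {
  "motion": [
    {"travel": [0.125, 0.0953, 0], "rot": [0, 0, 0], "hand": 1},
    {"travel": [0.125, 0.0953, 0], "rot": [0, 0, 0], "hand": 1},
    {"travel": [0.125, 0.0953, 0], "rot": [0, 0, 0], "hand": 1},
    {"travel": [0.125, 0.0953, 0], "rot": [0, 0, 0], "hand": 1},
    {"travel": [0.125, 0.0953, 0], "rot": [0, 0, 0], "hand": 1},
    {"travel": [0.125, 0.0953, 0], "rot": [0, 0, 0], "hand": 1},
    {"travel": [0.125, 0.0953, 0], "rot": [0, 0, 0], "hand": 1},
    {"travel": [0.125, 0.0953, 0], "rot": [0, 0, 0], "hand": 1},
    {"travel": [0.125, 0.0953, 0], "rot": [0, 0, 0], "hand": 1},
    {"travel": [0.125, 0.0953, 0], "rot": [0, 0, 0], "hand": 1}
  ]
}}

```text
clock: 0.93
position: [438.4, 233.1, 231.2]
ee_rot: [0.98, -0.198, -0.0, 0.0]
contact_force: [0.2, -0.2, 0.7]
gripper_width: 85.8
grasp_force: 0.0
```

Call:
{"fn": "servo_tool", "kwargs": {
  "motion": [
    {"travel": [0.125, 0.0953, 0], "rot": [0, 0, 0], "hand": 1},
    {"travel": [0.125, 0.0953, 0], "rot": [0, 0, 0], "hand": 1},
    {"travel": [0.125, 0.0953, 0], "rot": [0, 0, 0], "hand": 1},
    {"travel": [0.125, 0.0953, 0], "rot": [0, 0, 0], "hand": 1},
    {"travel": [0.125, 0.0953, 0], "rot": [0, 0, 0], "hand": 1},
    {"travel": [0.125, 0.0953, 0], "rot": [0, 0, 0], "hand": 1},
    {"travel": [0.125, 0.0953, 0], "rot": [0, 0, 0], "hand": 1},
    {"travel": [0.125, 0.0953, 0], "rot": [0, 0, 0], "hand": 1},
    {"travel": [0, 0, 0], "rot": [0, 0, -0.0125], "hand": 1},
    {"travel": [0, 0, 0], "rot": [0, 0, -0.0125], "hand": 1}
  ]
}}

```text
clock: 1.77
position: [594.8, -40.1, 229.9]
ee_rot: [0.993, -0.121, -0.001, 0.0]
contact_force: [-0.4, 0.4, -0.6]
gripper_width: 85.1
grasp_force: 0.0
```

Call:
{"fn": "servo_tool", "kwargs": {
  "motion": [
    {"travel": [-0.0034, -0.0054, 0.135], "rot": [0, 0, 0], "hand": 1},
    {"travel": [0, 0, 0.135], "rot": [0, 0, 0], "hand": 1},
    {"travel": [0, 0, 0.135], "rot": [0, 0, 0], "hand": 1},
    {"travel": [0, 0, 0.137], "rot": [0, 0, 0], "hand": 1},
    {"travel": [0, 0, 0], "rot": [0, 0, 0], "hand": 1}
  ]
}}

```text
clock: 2.18
position: [588.4, -36.7, 88.3]
ee_rot: [0.993, -0.122, -0.008, 0.001]
contact_force: [-1.8, -0.1, -0.9]
gripper_width: 85.4
grasp_force: 0.0
```

```bash
python3 - <<'E'
from h import *
s=sensors.read_state();print(s["position"],s["ee_rot"],s["wrist_torque"],s["contact_force"])
p,d=get_image("scene");i=cv2.resize(p[150:260,225:385,::-1],None,fx=5,fy=5,interpolation=cv2.INTER_CUBIC);cv2.imwrite("pics/c1.png",i)
E
```

```text
[588.40593482 -36.72290109  88.29801762] [ 0.99254794 -0.12160414 -0.00768024  0.00142473] [-0.05839305  0.19415871  0.01106565] [-1.84890559 -0.09931681 -0.86406248]
```

View pics/c1.png

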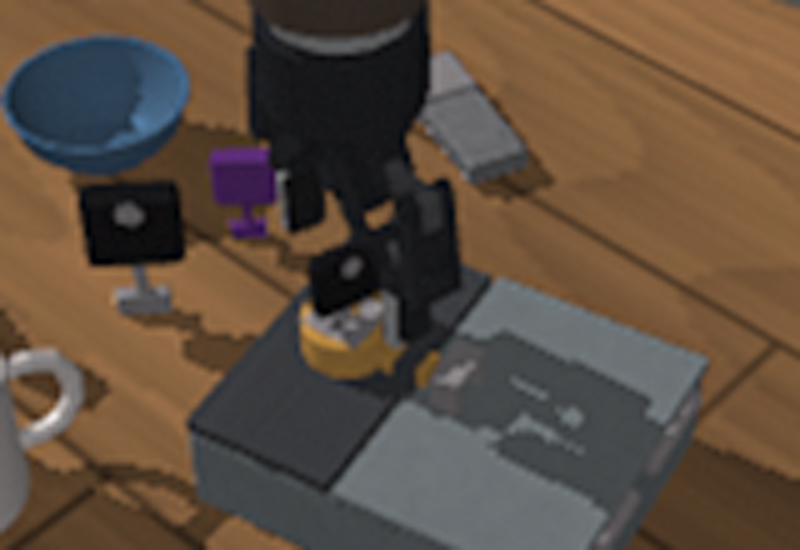

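The open fingers straddle the bow (crop px 340,275), with the bow free between them. The arm has overshot, so I'll let it settle before closing.

Call:
{"fn": "servo_tool", "kwargs": {
  "motion": [
    {"travel": [0, 0, 0], "rot": [0, 0, 0], "hand": 1},
    {"travel": [0, 0, 0], "rot": [0, 0, 0], "hand": 1},
    {"travel": [0, 0, 0], "rot": [0, 0, 0], "hand": 1}
  ]
}}

```text
clock: 2.48
position: [595.7, -35.9, 98.5]
ee_rot: [0.993, -0.12, 0.002, -0.001]
contact_force: [0.1, 0.4, 0.2]
gripper_width: 85.0
grasp_force: 0.0
```

Call:
{"fn": "servo_tool", "kwargs": {
  "motion": [
    {"travel": [0, 0, 0], "rot": [0, 0, 0], "hand": 1},
    {"travel": [0, 0, 0], "rot": [0, 0, 0], "hand": 1},
    {"travel": [0, 0, 0], "rot": [0, 0, 0], "hand": 1}
  ]
}}

```text
clock: 2.73
position: [594.4, -36.1, 96.8]
ee_rot: [0.993, -0.121, 0.001, -0.0]
contact_force: [-0.4, -0.1, -0.3]
gripper_width: 85.6
grasp_force: 0.0
```

```bash
python3 - <<'E'
from h import *
s=sensors.read_state();print(s["position"],s["ee_rot"],s["joint_vel"],s["wrist_torque"])
p,d=get_image("top"); s=sensors.read_state();print(s["position"])
E
```

```text
[594.35488306 -36.0849186   96.79490486] [ 9.92706211e-01 -1.20555542e-01  8.18095598e-04 -2.66080477e-04] [ 0.00141123  0.0086544  -0.00669005 -0.00066741  0.0012304  -0.0003559 ] [ 0.00794193 -0.00389113  0.03276259]
[594.23955924 -36.0984214   96.53258112]
```

Call:
{"fn": "servo_tool", "kwargs": {
  "motion": [
    {"travel": [0.0023, 0.0093, 0.008], "rot": [0, 0, 0], "hand": 0.3},
    {"travel": [0, 0, 0], "rot": [0, 0, 0], "hand": 0.3},
    {"travel": [0, 0, 0], "rot": [0, 0, 0], "hand": 0.3},
    {"travel": [0, 0, 0], "rot": [0, 0, 0], "hand": 0.25},
    {"travel": [0, 0, 0], "rot": [0, 0, 0], "hand": 0.25}
  ]
}}

```text
clock: 3.2
position: [594.0, -38.6, 93.7]
ee_rot: [0.993, -0.121, -0.0, 0.0]
contact_force: [-0.0, -0.7, -0.5]
gripper_width: 25.6
grasp_force: 0.0
```

Call:
{"fn": "servo_tool", "kwargs": {
  "motion": [
    {"travel": [0, 0, 0], "rot": [0, 0, 0], "hand": 0.2},
    {"travel": [0, 0, 0], "rot": [0, 0, 0], "hand": 0.18},
    {"travel": [0, 0, 0], "rot": [0, 0, 0], "hand": 0.16},
    {"travel": [0, 0, 0], "rot": [0, 0, 0], "hand": 0.15}
  ]
}}

```text
clock: 3.53
position: [594.0, -38.5, 93.8]
ee_rot: [0.993, -0.121, 0.0, -0.0]
contact_force: [1.4, 0.1, -0.4]
gripper_width: 12.7
grasp_force: 0.0
```

```bash
python3 - <<'E'
from h import *
s=sensors.read_state();print({k:np.round(s[k],3) for k in("position","contact_force","wrist_torque","gripper_width","grasp_force")})
p,d=get_image("scene");i=cv2.resize(p[170:240,255:335,::-1],None,fx=8,fy=8,interpolation=cv2.INTER_CUBIC);cv2.imwrite("pics/c2.png",i)
E
```

```text
{'position': array([594.012, -38.491,  93.82 ]), 'contact_force': array([ 1.42 ,  0.117, -0.429]), 'wrist_torque': array([ 0.018, -0.002,  0.004]), 'gripper_width': np.float64(12.688), 'grasp_force': np.float64(0.004)}
```

View pics/c2.png

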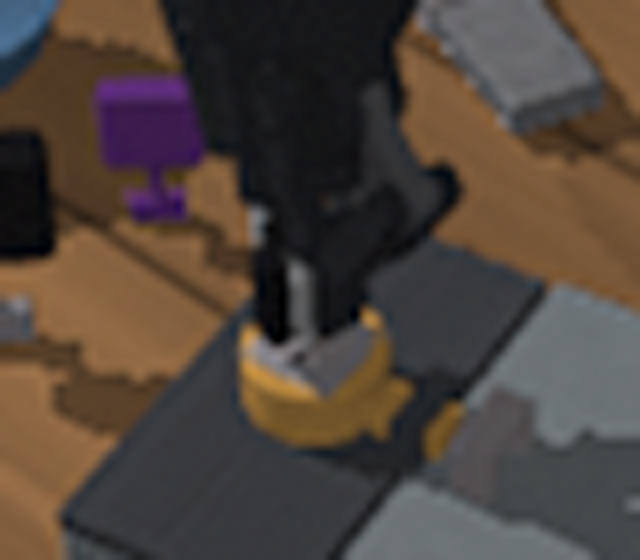

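The fingers enclose the bow at 12.7 mm with no force, directly above the lock (crop px 310,380), so it is well centred. Closing.

Call:
{"fn": "servo_tool", "kwargs": {
  "motion": [
    {"travel": [0, 0, 0], "rot": [0, 0, 0], "hand": 0.1},
    {"travel": [0, 0, 0], "rot": [0, 0, 0], "hand": 0},
    {"travel": [0, 0, 0], "rot": [0, 0, 0], "hand": 0}
  ]
}}

```text
clock: 3.83
position: [594.1, -38.5, 93.9]
ee_rot: [0.993, -0.121, 0.0, -0.0]
contact_force: [0.3, 0.4, 1.5]
gripper_width: 11.3
grasp_force: 58.4
```

```bash
cat > s.py <<'E'
from h import *
s=sensors.read_state();print({k:np.round(s[k],3).tolist() for k in("clock","position","contact_force","wrist_torque","gripper_width","grasp_force")})
q=s["ee_rot"];print("yaw %.4f"%(2*np.arctan2(q[1],q[0])),"tilt",np.round(q[2:],4))
E
python3 s.py
```

```text
{'clock': 3.833, 'position': [594.055, -38.473, 93.913], 'contact_force': [0.252, 0.41, 1.533], 'wrist_torque': [0.2, 0.098, 0.01], 'gripper_width': 11.329, 'grasp_force': 58.381}
yaw -0.2417 tilt [ 0.0001 -0.0001]
```

Call:
{"fn": "servo_tool", "kwargs": {
  "motion": [
    {"travel": [0, 0, 0], "rot": [0, 0, 0.008], "hand": 0},
    {"travel": [0, 0, 0], "rot": [0, 0, 0.008], "hand": 0},
    {"travel": [0, 0, 0], "rot": [0, 0, 0.008], "hand": 0},
    {"travel": [0, 0, 0], "rot": [0, 0, 0.008], "hand": 0},
    {"travel": [0, 0, 0], "rot": [0, 0, 0.008], "hand": 0},
    {"travel": [0, 0, 0], "rot": [0, 0, 0.008], "hand": 0}
  ]
}}

```text
clock: 4.33
position: [594.9, -38.0, 94.0]
ee_rot: [0.963, -0.269, 0.001, -0.001]
contact_force: [1.0, 1.8, -0.7]
gripper_width: 11.3
grasp_force: 58.4
```

```bash
python3 s.py
```

```text
{'clock': 4.333, 'position': [594.902, -38.042, 93.979], 'contact_force': [0.993, 1.792, -0.724], 'wrist_torque': [0.597, -0.345, 0.048], 'gripper_width': 11.32, 'grasp_force': 58.353}
yaw -0.5456 tilt [ 0.001  -0.0007]
```

Call:
{"fn": "servo_tool", "kwargs": {
  "motion": [
    {"travel": [0, 0, 0], "rot": [0, 0, 0.008], "hand": 0},
    {"travel": [0, 0, 0], "rot": [0, 0, 0.008], "hand": 0},
    {"travel": [0, 0, 0], "rot": [0, 0, 0.008], "hand": 0},
    {"travel": [0, 0, 0], "rot": [0, 0, 0.008], "hand": 0},
    {"travel": [0, 0, 0], "rot": [0, 0, 0.007], "hand": 0},
    {"travel": [0, 0, 0], "rot": [0, 0, 0.006], "hand": 0},
    {"travel": [0, 0, 0], "rot": [0, 0, 0], "hand": 0}
  ]
}}

```text
clock: 4.92
position: [594.7, -38.2, 94.0]
ee_rot: [0.916, -0.402, 0.001, -0.001]
contact_force: [1.1, 1.0, 0.8]
gripper_width: 11.5
grasp_force: 58.5
```

```bash
python3 s.py
```

```text
{'clock': 4.917, 'position': [594.657, -38.248, 93.957], 'contact_force': [1.115, 1.031, 0.762], 'wrist_torque': [0.355, -0.394, 0.021], 'gripper_width': 11.523, 'grasp_force': 58.459}
yaw -0.8264 tilt [ 0.0007 -0.0005]
```

Call:
{"fn": "servo_tool", "kwargs": {
  "motion": [
    {"travel": [0, 0, 0], "rot": [0, 0, 0.006], "hand": 0},
    {"travel": [0, 0, 0], "rot": [0, 0, 0.006], "hand": 0},
    {"travel": [0, 0, 0], "rot": [0, 0, 0.005], "hand": 0},
    {"travel": [0, 0, 0], "rot": [0, 0, 0.004], "hand": 0},
    {"travel": [0, 0, 0], "rot": [0, 0, 0], "hand": 0}
  ]
}}

```text
clock: 5.33
position: [594.6, -38.3, 94.0]
ee_rot: [0.888, -0.461, 0.001, -0.0]
contact_force: [0.9, 1.7, -0.5]
gripper_width: 11.2
grasp_force: 58.5
```

```bash
python3 s.py
```

```text
{'clock': 5.333, 'position': [594.556, -38.324, 93.963], 'contact_force': [0.892, 1.711, -0.506], 'wrist_torque': [0.319, -0.37, 0.011], 'gripper_width': 11.208, 'grasp_force': 58.465}
yaw -0.9572 tilt [ 0.0005 -0.0005]
```

Call:
{"fn": "servo_tool", "kwargs": {
  "motion": [
    {"travel": [0, 0, 0], "rot": [0, 0, 0.003], "hand": 0},
    {"travel": [0, 0, 0], "rot": [0, 0, 0.003], "hand": 0},
    {"travel": [0, 0, 0], "rot": [0, 0, 0], "hand": 0}
  ]
}}

```text
clock: 5.58
position: [594.5, -38.3, 94.0]
ee_rot: [0.879, -0.478, 0.0, -0.0]
contact_force: [1.3, 1.0, 0.6]
gripper_width: 11.2
grasp_force: 58.5
```

```bash
python3 s.py
```

```text
{'clock': 5.583, 'position': [594.504, -38.332, 93.956], 'contact_force': [1.338, 0.955, 0.63], 'wrist_torque': [0.531, -0.577, -0.017], 'gripper_width': 11.206, 'grasp_force': 58.452}
yaw -0.9960 tilt [ 0.0005 -0.0004]
```

Call:
{"fn": "servo_tool", "kwargs": {
  "motion": [
    {"travel": [0, 0, 0], "rot": [0, 0, 0.003], "hand": 0},
    {"travel": [0, 0, 0], "rot": [0, 0, 0.002], "hand": 0},
    {"travel": [0, 0, 0], "rot": [0, 0, 0], "hand": 0}
  ]
}}

```text
clock: 5.83
position: [594.4, -38.4, 94.0]
ee_rot: [0.871, -0.492, 0.0, -0.0]
contact_force: [1.9, 2.2, -0.0]
gripper_width: 11.4
grasp_force: 58.4
```

```bash
python3 s.py
```

```text
{'clock': 5.833, 'position': [594.449, -38.398, 93.963], 'contact_force': [1.899, 2.163, -0.031], 'wrist_torque': [0.591, -0.717, -0.02], 'gripper_width': 11.397, 'grasp_force': 58.421}
yaw -1.0276 tilt [ 0.0004 -0.0004]
```

Call:
{"fn": "servo_tool", "kwargs": {
  "motion": [
    {"travel": [0, 0, 0], "rot": [0, 0, 0.003], "hand": 0},
    {"travel": [0, 0, 0], "rot": [0, 0, 0], "hand": 0}
  ]
}}

```text
clock: 6.0
position: [594.4, -38.4, 93.9]
ee_rot: [0.866, -0.5, 0.0, -0.0]
contact_force: [3.0, 2.0, -0.3]
gripper_width: 11.1
grasp_force: 58.4
```

```bash
python3 s.py
```

```text
{'clock': 6.0, 'position': [594.397, -38.411, 93.934], 'contact_force': [3.026, 2.029, -0.297], 'wrist_torque': [0.679, -0.823, 0.063], 'gripper_width': 11.077, 'grasp_force': 58.419}
yaw -1.0468 tilt [ 0.0004 -0.0003]
```

Call:
{"fn": "servo_tool", "kwargs": {
  "motion": [
    {"travel": [0, 0, 0], "rot": [0, 0, 0.003], "hand": 0},
    {"travel": [0, 0, 0], "rot": [0, 0, 0], "hand": 0}
  ]
}}

```text
clock: 6.17
position: [594.4, -38.4, 94.0]
ee_rot: [0.861, -0.508, 0.0, -0.0]
contact_force: [2.5, 2.5, -1.3]
gripper_width: 11.3
grasp_force: 58.5
```

```bash
python3 s.py
```

```text
{'clock': 6.167, 'position': [594.397, -38.418, 93.964], 'contact_force': [2.514, 2.517, -1.279], 'wrist_torque': [0.75, -0.92, 0.196], 'gripper_width': 11.302, 'grasp_force': 58.488}
yaw -1.0654 tilt [ 0.0004 -0.0003]
```

Call:
{"fn": "servo_tool", "kwargs": {
  "motion": [
    {"travel": [0, 0, 0], "rot": [0, 0, 0.001], "hand": 0},
    {"travel": [0, 0, 0], "rot": [0, 0, 0], "hand": 0}
  ]
}}

```text
clock: 6.33
position: [594.4, -38.4, 93.9]
ee_rot: [0.86, -0.51, 0.0, -0.0]
contact_force: [3.4, 3.1, -0.1]
gripper_width: 11.1
grasp_force: 58.5
```

```bash
python3 s.py
```

```text
{'clock': 6.333, 'position': [594.358, -38.415, 93.945], 'contact_force': [3.436, 3.066, -0.065], 'wrist_torque': [0.822, -1.028, 0.2], 'gripper_width': 11.084, 'grasp_force': 58.498}
yaw -1.0710 tilt [ 0.0003 -0.0003]
```

Call:
{"fn": "servo_tool", "kwargs": {
  "motion": [
    {"travel": [0, 0, 0], "rot": [0, 0, -0.012], "hand": 0},
    {"travel": [0, 0, 0], "rot": [0, 0, -0.013], "hand": 0},
    {"travel": [0, 0, 0], "rot": [0, 0, -0.013], "hand": 0},
    {"travel": [0, 0, 0], "rot": [0, 0, -0.013], "hand": 0},
    {"travel": [0, 0, 0], "rot": [0, 0, -0.013], "hand": 0},
    {"travel": [0, 0, 0], "rot": [0, 0, -0.013], "hand": 0},
    {"travel": [0, 0, 0], "rot": [0, 0, -0.013], "hand": 0},
    {"travel": [0, 0, 0], "rot": [0, 0, -0.013], "hand": 0},
    {"travel": [0, 0, 0], "rot": [0, 0, -0.012], "hand": 0},
    {"travel": [0, 0, 0], "rot": [0, 0, -0.01], "hand": 0}
  ]
}}

```text
clock: 7.17
position: [592.3, -38.9, 93.9]
ee_rot: [0.99, -0.141, -0.002, 0.001]
contact_force: [-0.5, 3.3, 3.4]
gripper_width: 11.2
grasp_force: 59.1
```

```bash
python3 s.py; python3 - <<'E'
from h import *
p,d=get_image("scene");i=cv2.resize(p[190:260,255:345,::-1],None,fx=8,fy=8,interpolation=cv2.INTER_CUBIC);cv2.imwrite("pics/c3.png",i)
E
```

```text
{'clock': 7.167, 'position': [592.318, -38.948, 93.93], 'contact_force': [-0.497, 3.301, 3.369], 'wrist_torque': [0.664, 0.208, 0.003], 'gripper_width': 11.242, 'grasp_force': 59.065}
yaw -0.2830 tilt [-0.0018  0.0006]
```

View pics/c3.png

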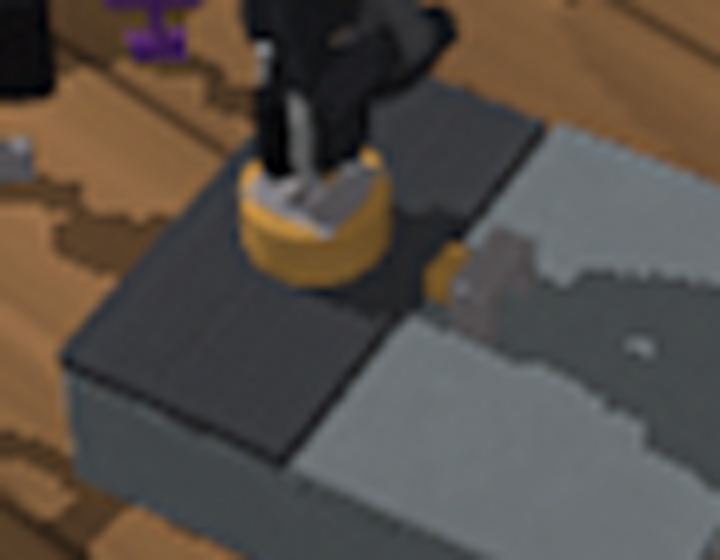

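The bolt is out: brass in the keeper at crop px (445,270), with a clear gap to the lock. Now I'll feel for the anticlockwise stop.

Call:
{"fn": "servo_tool", "kwargs": {
  "motion": [
    {"travel": [0, 0, 0], "rot": [0, 0, -0.005], "hand": 0},
    {"travel": [0, 0, 0], "rot": [0, 0, -0.005], "hand": 0},
    {"travel": [0, 0, 0], "rot": [0, 0, -0.004], "hand": 0},
    {"travel": [0, 0, 0], "rot": [0, 0, -0.004], "hand": 0},
    {"travel": [0, 0, 0], "rot": [0, 0, 0], "hand": 0}
  ]
}}

```text
clock: 7.63
position: [592.2, -38.9, 93.9]
ee_rot: [0.996, -0.087, -0.002, 0.0]
contact_force: [-2.8, 1.6, 5.3]
gripper_width: 11.2
grasp_force: 59.3
```

```bash
python3 s.py
```

```text
{'clock': 7.633, 'position': [592.236, -38.942, 93.895], 'contact_force': [-2.793, 1.633, 5.308], 'wrist_torque': [0.663, 0.824, -0.022], 'gripper_width': 11.24, 'grasp_force': 59.308}
yaw -0.1741 tilt [-0.002   0.0005]
```

Call:
{"fn": "servo_tool", "kwargs": {
  "motion": [
    {"travel": [0, 0, -0.003], "rot": [0, 0, -0.003], "hand": 0},
    {"travel": [0, 0, 0], "rot": [0, 0, -0.003], "hand": 0},
    {"travel": [0, 0, 0], "rot": [0, 0, 0], "hand": 0}
  ]
}}

```text
clock: 7.88
position: [592.3, -38.9, 93.9]
ee_rot: [0.998, -0.067, -0.002, 0.0]
contact_force: [-3.1, 1.5, 0.7]
gripper_width: 11.1
grasp_force: 59.0
```

```bash
python3 s.py
```

```text
{'clock': 7.883, 'position': [592.339, -38.877, 93.942], 'contact_force': [-3.134, 1.469, 0.665], 'wrist_torque': [0.463, 1.084, -0.002], 'gripper_width': 11.087, 'grasp_force': 58.959}
yaw -0.1350 tilt [-0.002   0.0003]
```

Call:
{"fn": "servo_tool", "kwargs": {
  "motion": [
    {"travel": [0, 0, 0], "rot": [0, 0, -0.004], "hand": 0},
    {"travel": [0, 0, 0], "rot": [0, 0, -0.004], "hand": 0},
    {"travel": [0, 0, 0], "rot": [0, 0, 0], "hand": 0}
  ]
}}

```text
clock: 8.13
position: [592.8, -38.8, 94.0]
ee_rot: [0.999, -0.042, -0.001, 0.0]
contact_force: [-3.6, 1.0, 2.2]
gripper_width: 11.2
grasp_force: 58.9
```

```bash
python3 s.py
```

```text
{'clock': 8.133, 'position': [592.808, -38.802, 93.952], 'contact_force': [-3.602, 1.031, 2.175], 'wrist_torque': [0.441, 1.006, 0.022], 'gripper_width': 11.242, 'grasp_force': 58.932}
yaw -0.0850 tilt [-0.0015  0.0002]
```

Call:
{"fn": "servo_tool", "kwargs": {
  "motion": [
    {"travel": [0, 0, 0], "rot": [0, 0, -0.004], "hand": 0},
    {"travel": [0, 0, 0], "rot": [0, 0, -0.004], "hand": 0},
    {"travel": [0, 0, 0], "rot": [0, 0, 0], "hand": 0}
  ]
}}

```text
clock: 8.38
position: [593.4, -38.7, 94.0]
ee_rot: [1.0, -0.018, -0.001, 0.0]
contact_force: [-2.4, 1.8, 0.3]
gripper_width: 10.9
grasp_force: 58.8
```

```bash
python3 s.py
```

```text
{'clock': 8.383, 'position': [593.359, -38.67, 93.982], 'contact_force': [-2.378, 1.838, 0.293], 'wrist_torque': [0.455, 0.555, -0.056], 'gripper_width': 10.902, 'grasp_force': 58.775}
yaw -0.0351 tilt [-0.0008  0.0001]
```

Call:
{"fn": "servo_tool", "kwargs": {
  "motion": [
    {"travel": [0, 0, 0], "rot": [0, 0, -0.004], "hand": 0},
    {"travel": [0, 0, 0], "rot": [0, 0, -0.004], "hand": 0},
    {"travel": [0, 0, 0], "rot": [0, 0, 0], "hand": 0}
  ]
}}

```text
clock: 8.63
position: [593.9, -38.6, 94.0]
ee_rot: [1.0, 0.007, -0.0, -0.0]
contact_force: [-1.3, 1.1, -0.5]
gripper_width: 11.0
grasp_force: 58.7
```

```bash
python3 s.py
```

```text
{'clock': 8.633, 'position': [593.91, -38.566, 94.049], 'contact_force': [-1.319, 1.096, -0.453], 'wrist_torque': [0.427, 0.387, -0.025], 'gripper_width': 10.953, 'grasp_force': 58.657}
yaw 0.0149 tilt [-0.0002 -0.    ]
```

Call:
{"fn": "servo_tool", "kwargs": {
  "motion": [
    {"travel": [0, 0, 0], "rot": [0, 0, -0.004], "hand": 0},
    {"travel": [0, 0, 0], "rot": [0, 0, -0.004], "hand": 0},
    {"travel": [0, 0, 0], "rot": [0, 0, 0], "hand": 0}
  ]
}}

```text
clock: 8.88
position: [593.9, -38.5, 94.1]
ee_rot: [0.999, 0.033, -0.0, -0.0]
contact_force: [-2.8, 2.2, -1.5]
gripper_width: 11.1
grasp_force: 58.6
```

```bash
python3 s.py
```

```text
{'clock': 8.883, 'position': [593.88, -38.549, 94.119], 'contact_force': [-2.765, 2.164, -1.532], 'wrist_torque': [0.453, 0.37, 0.031], 'gripper_width': 11.059, 'grasp_force': 58.59}
yaw 0.0650 tilt [-0.0002 -0.    ]
```

Call:
{"fn": "servo_tool", "kwargs": {
  "motion": [
    {"travel": [0, 0, 0], "rot": [0, 0, -0.004], "hand": 0},
    {"travel": [0, 0, 0], "rot": [0, 0, -0.004], "hand": 0},
    {"travel": [0, 0, 0], "rot": [0, 0, 0], "hand": 0}
  ]
}}

```text
clock: 9.13
position: [594.0, -38.5, 94.2]
ee_rot: [0.998, 0.058, -0.0, -0.0]
contact_force: [-0.5, 1.0, -2.2]
gripper_width: 11.0
grasp_force: 58.5
```

```bash
python3 s.py
```

```text
{'clock': 9.133, 'position': [593.952, -38.504, 94.219], 'contact_force': [-0.5, 0.967, -2.237], 'wrist_torque': [0.464, 0.338, 0.022], 'gripper_width': 11.048, 'grasp_force': 58.539}
yaw 0.1151 tilt [-0.0001 -0.0001]
```

Call:
{"fn": "servo_tool", "kwargs": {
  "motion": [
    {"travel": [0, 0, 0], "rot": [0, 0, -0.004], "hand": 0},
    {"travel": [0, 0, 0], "rot": [0, 0, -0.004], "hand": 0},
    {"travel": [0, 0, 0], "rot": [0, 0, 0], "hand": 0}
  ]
}}

```text
clock: 9.38
position: [593.9, -38.5, 94.3]
ee_rot: [0.997, 0.083, -0.0, -0.0]
contact_force: [-0.6, 1.7, -1.1]
gripper_width: 11.2
grasp_force: 58.4
```

```bash
python3 s.py
```

```text
{'clock': 9.383, 'position': [593.924, -38.502, 94.262], 'contact_force': [-0.615, 1.742, -1.067], 'wrist_torque': [0.454, 0.359, -0.017], 'gripper_width': 11.196, 'grasp_force': 58.432}
yaw 0.1654 tilt [-0.0001 -0.0001]
```

Call:
{"fn": "servo_tool", "kwargs": {
  "motion": [
    {"travel": [0, 0, 0], "rot": [0, 0, -0.004], "hand": 0},
    {"travel": [0, 0, 0], "rot": [0, 0, -0.004], "hand": 0},
    {"travel": [0, 0, 0], "rot": [0, 0, 0], "hand": 0}
  ]
}}

```text
clock: 9.63
position: [593.8, -38.4, 94.3]
ee_rot: [0.994, 0.108, -0.0, -0.0]
contact_force: [-1.4, 2.5, -1.6]
gripper_width: 11.0
grasp_force: 58.3
```

```bash
python3 s.py
```

```text
{'clock': 9.633, 'position': [593.838, -38.413, 94.311], 'contact_force': [-1.405, 2.529, -1.612], 'wrist_torque': [0.612, 0.436, -0.01], 'gripper_width': 11.021, 'grasp_force': 58.335}
yaw 0.2155 tilt [-0.0002 -0.0001]
```

Call:
{"fn": "servo_tool", "kwargs": {
  "motion": [
    {"travel": [0, 0, 0], "rot": [0, 0, -0.004], "hand": 0},
    {"travel": [0, 0, 0], "rot": [0, 0, -0.004], "hand": 0},
    {"travel": [0, 0, 0], "rot": [0, 0, 0], "hand": 0}
  ]
}}

```text
clock: 9.88
position: [593.7, -38.3, 94.3]
ee_rot: [0.991, 0.132, -0.0, -0.0]
contact_force: [-1.7, 3.5, -1.8]
gripper_width: 11.5
grasp_force: 58.4
```

```bash
python3 s.py
```

```text
{'clock': 9.883, 'position': [593.69, -38.295, 94.311], 'contact_force': [-1.726, 3.492, -1.78], 'wrist_torque': [0.91, 0.609, -0.024], 'gripper_width': 11.518, 'grasp_force': 58.369}
yaw 0.2657 tilt [-0.0003 -0.0002]
```

Call:
{"fn": "servo_tool", "kwargs": {
  "motion": [
    {"travel": [0, 0, 0], "rot": [0, 0, -0.003], "hand": 0},
    {"travel": [0, 0, 0], "rot": [0, 0, -0.002], "hand": 0},
    {"travel": [0, 0, 0], "rot": [0, 0, 0], "hand": 0}
  ]
}}

```text
clock: 10.13
position: [593.6, -38.3, 94.3]
ee_rot: [0.989, 0.149, -0.0, -0.0]
contact_force: [-3.4, 4.3, -1.4]
gripper_width: 11.3
grasp_force: 58.3
```

```bash
python3 s.py
```

```text
{'clock': 10.133, 'position': [593.596, -38.261, 94.322], 'contact_force': [-3.447, 4.276, -1.374], 'wrist_torque': [1.322, 0.792, -0.045], 'gripper_width': 11.342, 'grasp_force': 58.341}
yaw 0.2983 tilt [-0.0004 -0.0003]
```

Call:
{"fn": "servo_tool", "kwargs": {
  "motion": [
    {"travel": [0, 0, 0], "rot": [0, 0, -0.003], "hand": 0},
    {"travel": [0, 0, 0], "rot": [0, 0, 0], "hand": 0}
  ]
}}

```text
clock: 10.3
position: [593.5, -38.2, 94.3]
ee_rot: [0.987, 0.158, -0.0, -0.0]
contact_force: [-3.7, 5.3, -1.8]
gripper_width: 11.4
grasp_force: 58.3
```

```bash
python3 s.py
```

```text
{'clock': 10.3, 'position': [593.542, -38.185, 94.308], 'contact_force': [-3.742, 5.272, -1.773], 'wrist_torque': [1.512, 0.915, 0.005], 'gripper_width': 11.352, 'grasp_force': 58.349}
yaw 0.3177 tilt [-0.0004 -0.0003]
```

Call:
{"fn": "servo_tool", "kwargs": {
  "motion": [
    {"travel": [0, 0, 0], "rot": [0, 0, -0.003], "hand": 0},
    {"travel": [0, 0, 0], "rot": [0, 0, 0], "hand": 0}
  ]
}}

```text
clock: 10.47
position: [593.5, -38.1, 94.3]
ee_rot: [0.986, 0.167, -0.0, -0.0]
contact_force: [-2.8, 4.3, -0.8]
gripper_width: 11.5
grasp_force: 58.4
```

```bash
python3 s.py
```

```text
{'clock': 10.467, 'position': [593.471, -38.121, 94.294], 'contact_force': [-2.818, 4.339, -0.763], 'wrist_torque': [1.613, 0.925, -0.106], 'gripper_width': 11.535, 'grasp_force': 58.371}
yaw 0.3365 tilt [-0.0005 -0.0004]
```

Call:
{"fn": "servo_tool", "kwargs": {
  "motion": [
    {"travel": [0, 0, 0], "rot": [0, 0, -0.002], "hand": 0},
    {"travel": [0, 0, 0], "rot": [0, 0, 0], "hand": 0}
  ]
}}

```text
clock: 10.63
position: [593.4, -38.1, 94.3]
ee_rot: [0.985, 0.174, -0.001, -0.0]
contact_force: [-3.0, 4.3, -1.3]
gripper_width: 10.9
grasp_force: 58.4
```

```bash
python3 s.py
```

```text
{'clock': 10.633, 'position': [593.429, -38.05, 94.302], 'contact_force': [-3.012, 4.321, -1.311], 'wrist_torque': [1.692, 1.023, -0.004], 'gripper_width': 10.945, 'grasp_force': 58.394}
yaw 0.3489 tilt [-0.0005 -0.0004]
```

Call:
{"fn": "servo_tool", "kwargs": {
  "motion": [
    {"travel": [-0.0006, -0.0023, 0], "rot": [0, 0, 0], "hand": 0},
    {"travel": [0, 0, 0], "rot": [0, 0, 0], "hand": 0},
    {"travel": [0, 0, 0], "rot": [0, 0, 0], "hand": 0}
  ]
}}

```text
clock: 10.88
position: [593.4, -38.0, 94.3]
ee_rot: [0.985, 0.173, -0.0, -0.0]
contact_force: [-2.4, 3.0, -1.2]
gripper_width: 11.3
grasp_force: 58.4
```

```bash
python3 s.py
```

```text
{'clock': 10.883, 'position': [593.387, -37.985, 94.314], 'contact_force': [-2.429, 3.031, -1.188], 'wrist_torque': [1.292, 0.817, -0.024], 'gripper_width': 11.32, 'grasp_force': 58.378}
yaw 0.3487 tilt [-0.0003 -0.0001]
```

Call:
{"fn": "servo_tool", "kwargs": {
  "motion": [
    {"travel": [-0.001, -0.0035, 0], "rot": [0, 0, 0], "hand": 0},
    {"travel": [0, 0, 0], "rot": [0, 0, -0.003], "hand": 0},
    {"travel": [0, 0, 0], "rot": [0, 0, 0], "hand": 0}
  ]
}}

```text
clock: 11.13
position: [593.7, -37.6, 94.9]
ee_rot: [0.983, 0.183, 0.001, 0.0]
contact_force: [-0.5, 2.4, -1.3]
gripper_width: 11.0
grasp_force: 58.6
```

```bash
python3 s.py
```

```text
{'clock': 11.133, 'position': [593.732, -37.579, 94.914], 'contact_force': [-0.451, 2.368, -1.278], 'wrist_torque': [0.51, 0.301, -0.03], 'gripper_width': 11.01, 'grasp_force': 58.563}
yaw 0.3687 tilt [0.0007 0.0003]
```

Call:
{"fn": "servo_tool", "kwargs": {
  "motion": [
    {"travel": [0, 0, 0], "rot": [0, 0, -0.003], "hand": 0},
    {"travel": [0, 0, 0], "rot": [0, 0, -0.003], "hand": 0},
    {"travel": [0, 0, 0], "rot": [0, 0, 0], "hand": 0}
  ]
}}

```text
clock: 11.38
position: [593.7, -37.6, 94.9]
ee_rot: [0.979, 0.202, 0.001, 0.0]
contact_force: [-1.1, -0.1, -1.3]
gripper_width: 11.3
grasp_force: 58.7
```

```bash
python3 s.py
```

```text
{'clock': 11.383, 'position': [593.686, -37.56, 94.871], 'contact_force': [-1.098, -0.149, -1.338], 'wrist_torque': [0.25, 0.072, -0.304], 'gripper_width': 11.31, 'grasp_force': 58.716}
yaw 0.4059 tilt [0.0006 0.0002]
```

Call:
{"fn": "servo_tool", "kwargs": {
  "motion": [
    {"travel": [0, 0, 0], "rot": [0, 0, 0.0075], "hand": 0},
    {"travel": [0, 0, 0], "rot": [0, 0, 0.0075], "hand": 0},
    {"travel": [0, 0, 0], "rot": [0, 0, 0.0075], "hand": 0},
    {"travel": [0, 0, 0], "rot": [0, 0, 0.0075], "hand": 0},
    {"travel": [0, 0, 0], "rot": [0, 0, 0.0075], "hand": 0},
    {"travel": [0, 0, 0], "rot": [0, 0, 0], "hand": 0},
    {"travel": [0, 0, 0], "rot": [0, 0, 0], "hand": 0}
  ]
}}

```text
clock: 11.97
position: [593.7, -37.6, 95.0]
ee_rot: [0.996, 0.086, 0.001, 0.0]
contact_force: [-0.6, -0.4, 0.1]
gripper_width: 11.1
grasp_force: 58.8
```

```bash
python3 s.py
```

```text
{'clock': 11.967, 'position': [593.658, -37.579, 95.0], 'contact_force': [-0.554, -0.367, 0.116], 'wrist_torque': [-0.005, 0.03, -0.047], 'gripper_width': 11.14, 'grasp_force': 58.757}
yaw 0.1717 tilt [0.0006 0.0003]
```

Call:
{"fn": "servo_tool", "kwargs": {
  "motion": [
    {"travel": [0, 0, -0.005], "rot": [0, 0, 0], "hand": 0},
    {"travel": [0, 0, -0.005], "rot": [0, 0, 0], "hand": 0},
    {"travel": [0, 0, -0.004], "rot": [0, 0, 0], "hand": 0},
    {"travel": [0, 0, 0], "rot": [0, 0, 0], "hand": 0}
  ]
}}

```text
clock: 12.3
position: [593.4, -37.3, 98.5]
ee_rot: [0.996, 0.085, 0.0, 0.0]
contact_force: [0.1, 0.2, -0.2]
gripper_width: 11.1
grasp_force: 58.8
```

```bash
python3 s.py
```

```text
{'clock': 12.3, 'position': [593.421, -37.346, 98.488], 'contact_force': [0.116, 0.155, -0.238], 'wrist_torque': [0.044, -0.014, 0.045], 'gripper_width': 11.05, 'grasp_force': 58.75}
yaw 0.1703 tilt [0.0004 0.    ]
```

Free lift past the face. I'll keep going gently.

Call:
{"fn": "servo_tool", "kwargs": {
  "motion": [
    {"travel": [0, 0, -0.006], "rot": [0, 0, 0], "hand": 0},
    {"travel": [0, 0, -0.008], "rot": [0, 0, 0], "hand": 0},
    {"travel": [0, 0, -0.008], "rot": [0, 0, 0], "hand": 0},
    {"travel": [0, 0, -0.008], "rot": [0, 0, 0], "hand": 0},
    {"travel": [0, 0, 0], "rot": [0, 0, 0], "hand": 0}
  ]
}}

```text
clock: 12.72
position: [593.5, -37.3, 106.2]
ee_rot: [0.996, 0.085, 0.001, 0.0]
contact_force: [-0.4, 0.4, -0.6]
gripper_width: 11.0
grasp_force: 58.8
```

```bash
python3 s.py
```

```text
{'clock': 12.717, 'position': [593.499, -37.281, 106.204], 'contact_force': [-0.357, 0.355, -0.597], 'wrist_torque': [-0.001, 0.013, 0.006], 'gripper_width': 11.006, 'grasp_force': 58.75}
yaw 0.1700 tilt [0.0006 0.    ]
```

Call:
{"fn": "servo_tool", "kwargs": {
  "motion": [
    {"travel": [0, 0, -0.015], "rot": [0, 0, 0], "hand": 0},
    {"travel": [0, 0, -0.02], "rot": [0, 0, 0], "hand": 0},
    {"travel": [0, 0, -0.03], "rot": [0, 0, 0], "hand": 0},
    {"travel": [0, 0, -0.06], "rot": [0, 0, 0], "hand": 0},
    {"travel": [0, 0, -0.08], "rot": [0, 0, 0], "hand": 0},
    {"travel": [0, 0, -0.08], "rot": [0, 0, 0], "hand": 0},
    {"travel": [0, 0, -0.06], "rot": [0, 0, 0], "hand": 0},
    {"travel": [0, 0, -0.02], "rot": [0, 0, 0], "hand": 0},
    {"travel": [0, 0, 0], "rot": [0, 0, 0], "hand": 0}
  ]
}}

```text
clock: 13.47
position: [594.0, -37.2, 198.9]
ee_rot: [0.996, 0.085, 0.002, -0.0]
contact_force: [-0.7, -0.1, -0.9]
gripper_width: 10.7
grasp_force: 58.8
```

```bash
python3 s.py; python3 - <<'E'
from h import *
T=np.load("top0.npz");P=cloud("top",T["d"])
c=T["p"].astype(np.uint8); hsv=cv2.cvtColor(c,cv2.COLOR_RGB2HSV)
for n in("top","scene"):
    D=np.load(n+"0.npz");Q=cloud(n,D["d"]);m=(Q[...,2]>18)&(Q[...,2]<30)&(Q[...,0]>400)&(Q[...,0]<590)&(Q[...,1]>185)&(Q[...,1]<360)
    m=cv2.morphologyEx(m.astype(np.uint8),cv2.MORPH_OPEN,np.ones((2,2)))
    w=Q[m>0][:,:2].astype(np.float32);(x,y),s,a=cv2.minAreaRect(w);print(n,len(w),(x,y),s,a)
    # mug/other around
p,d=get_image("top");cv2.imwrite("pics/t2.png",cv2.resize(p[130:300,180:420,::-1],None,fx=3,fy=3))
E
```

```text
{'clock': 13.467, 'position': [594.0, -37.203, 198.935], 'contact_force': [-0.679, -0.137, -0.907], 'wrist_torque': [-0.015, 0.008, -0.046], 'gripper_width': 10.664, 'grasp_force': 58.794}
yaw 0.1699 tilt [ 0.0021 -0.0002]
top 435 (496.47021484375, 188.72935485839844) (145.0409698486328, 314.08990478515625) 2.0205554962158203
scene 600 (728.2099609375, 318.7850341796875) (632.0225219726562, 129.82925415039062) 8.88723373413086
```

View pics/t2.png

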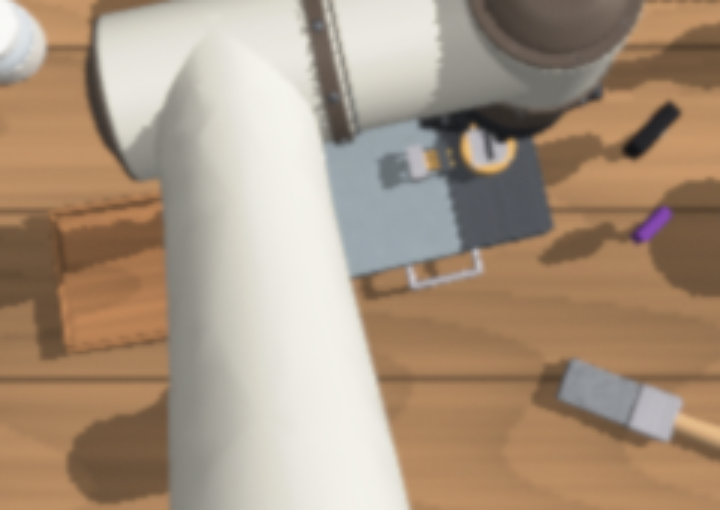

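The key is out: the empty slot shows at crop px (488,150), and the bolt sits in the keeper at (430,160). Refining the tray position.

```bash
python3 - <<'E'
from h import *
for n,(r0,r1,c0,c1) in {"top":(188,252,190,258),"scene":(235,318,380,470)}.items():
    D=np.load(n+"0.npz");Q=cloud(n,D["d"])[r0:r1,c0:c1].reshape(-1,3)
    w=Q[(Q[:,2]>19)&(Q[:,2]<30)][:,:2].astype(np.float32);(x,y),s,a=cv2.minAreaRect(w);print(n,len(w),(x,y),s,a,np.percentile(w,[2,50,98],axis=0).round(0).tolist())
    f=Q[(np.hypot(Q[:,0]-493,Q[:,1]-273)<30)][:,2];print("floor z",np.median(f))
E
```

```text
top 425 (494.9251708984375, 278.29534912109375) (130.01007080078125, 131.03961181640625) 8.967828750610352 [[424.0, 209.0], [493.0, 278.0], [565.0, 347.0]]
floor z 5.576192009094229
scene 575 (496.4859619140625, 279.1720886230469) (132.4884796142578, 130.2164764404297) 8.903182983398438 [[426.0, 211.0], [507.0, 285.0], [567.0, 349.0]]
floor z 5.482384143499665
```

Call:
{"fn": "servo_tool", "kwargs": {
  "motion": [
    {"travel": [-0.0154, -0.08, 0], "rot": [0, 0, 0], "hand": 0},
    {"travel": [-0.0154, -0.145, 0], "rot": [0, 0, 0], "hand": 0},
    {"travel": [-0.0154, -0.145, 0], "rot": [0, 0, 0], "hand": 0},
    {"travel": [-0.0154, -0.145, 0], "rot": [0, 0, 0], "hand": 0},
    {"travel": [-0.0154, -0.145, 0], "rot": [0, 0, 0], "hand": 0},
    {"travel": [-0.0154, -0.145, 0], "rot": [0, 0, 0], "hand": 0},
    {"travel": [-0.0154, -0.145, 0], "rot": [0, 0, 0], "hand": 0},
    {"travel": [-0.0154, -0.145, 0], "rot": [0, 0, 0], "hand": 0},
    {"travel": [-0.0154, -0.145, 0], "rot": [0, 0, 0], "hand": 0},
    {"travel": [-0.0154, -0.072, 0], "rot": [0, 0, 0], "hand": 0}
  ]
}}

```text
clock: 14.35
position: [498.3, 282.4, 195.2]
ee_rot: [0.996, 0.086, -0.001, 0.0]
contact_force: [1.0, -0.1, -0.8]
gripper_width: 11.5
grasp_force: 58.8
```

Call:
{"fn": "servo_tool", "kwargs": {
  "motion": [
    {"travel": [0, 0, 0], "rot": [0, 0.017, 0], "hand": 0},
    {"travel": [0, 0, 0], "rot": [0, 0.017, 0], "hand": 0},
    {"travel": [0, 0, 0], "rot": [0, 0.017, 0], "hand": 0},
    {"travel": [0, 0, 0], "rot": [0, 0.017, 0], "hand": 0},
    {"travel": [0, 0, 0], "rot": [0, 0.017, 0], "hand": 0},
    {"travel": [0, 0, 0], "rot": [0, 0.017, 0], "hand": 0},
    {"travel": [0, 0, 0], "rot": [0, 0.017, 0], "hand": 0},
    {"travel": [0, 0, 0], "rot": [0, 0.017, 0], "hand": 0},
    {"travel": [0, 0, 0], "rot": [0, 0.017, 0], "hand": 0},
    {"travel": [0, 0, 0], "rot": [0, 0, 0], "hand": 0}
  ]
}}

```text
clock: 15.18
position: [540.5, 264.7, 222.9]
ee_rot: [0.947, 0.066, 0.315, -0.002]
contact_force: [1.0, -2.7, -0.9]
gripper_width: 11.2
grasp_force: 58.8
```

```bash
python3 - <<'E'
from h import *
from scipy.spatial.transform import Rotation as R
s=sensors.read_state();print(s["clock"],s["position"],s["joints"].round(2),s["gripper_width"],s["grasp_force"])
print(R.from_quat(s["ee_rot"]).as_matrix().round(3))
p,d=get_image("scene");cv2.imwrite("pics/p1.png",cv2.resize(p[90:310,280:500,::-1],None,fx=2.7,fy=2.7))
E
```

```text
15.1833 [540.51682082 264.70454579 222.92094792] [ 0.64  0.13 -0.84  1.46 -0.33 -0.3 ] 11.198928501715171 58.820584416389465
[[ 0.793  0.126  0.596]
 [ 0.124 -0.991  0.045]
 [ 0.597  0.038 -0.802]]
```

View pics/p1.png

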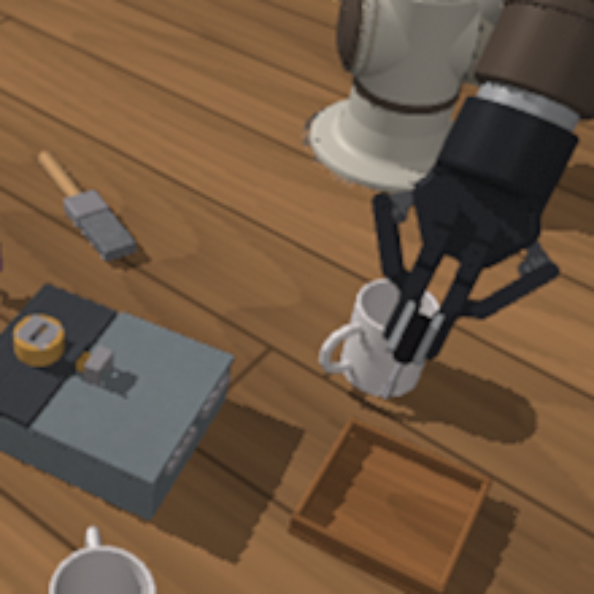

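The key is held at crop px (415,345). The wrist is near its limit (j5) for this tilt, so I'll tilt the other way, with the body leaning outward.

Call:
{"fn": "servo_tool", "kwargs": {
  "motion": [
    {"travel": [0, 0, 0], "rot": [0, -0.012, 0], "hand": 0},
    {"travel": [0, 0, 0], "rot": [0, -0.012, 0], "hand": 0},
    {"travel": [0, 0, 0], "rot": [0, -0.012, 0], "hand": 0},
    {"travel": [0, 0, 0], "rot": [0, -0.012, 0], "hand": 0},
    {"travel": [0, 0, 0], "rot": [0, -0.012, 0], "hand": 0},
    {"travel": [0, 0, 0], "rot": [0, -0.012, 0], "hand": 0},
    {"travel": [0, 0, 0], "rot": [0, -0.012, 0], "hand": 0},
    {"travel": [0, 0, 0], "rot": [0, -0.012, 0], "hand": 0},
    {"travel": [0, 0, 0], "rot": [0, 0, 0], "hand": 0},
    {"travel": [0, 0, 0], "rot": [0, 0, 0], "hand": 0}
  ]
}}

```text
clock: 16.07
position: [554.5, 261.4, 232.9]
ee_rot: [0.993, 0.056, 0.101, 0.017]
contact_force: [1.0, -0.3, -0.6]
gripper_width: 10.9
grasp_force: 58.8
```

```bash
cat > r.py <<'E'
from h import *
from scipy.spatial.transform import Rotation as R
s=sensors.read_state();print(round(s["clock"],2),s["position"].round(1),s["joints"].round(2),s["gripper_width"].round(1),s["grasp_force"].round(1),s["contact_force"].round(1))
M=R.from_quat(s["ee_rot"]).as_matrix();print(M.round(3))
f=14.1;print("bow",(s["position"]-f*M[:,2]).round(1),"tip",(s["position"]+(44-f)*M[:,2]).round(1),"blade low z",(s["position"]+(44-f)*M[:,2])[2]-10*abs(M[2,0])-2.5*abs(M[2,1]))
E
python3 r.py
```

```text
Traceback (most recent call last):
  File "r.py", line 3, in <module>
    s=sensors.read_state();print(round(s["clock"],2),s["position"].round(1),s["joints"].round(2),s["gripper_width"].round(1),s["grasp_force"].round(1),s["contact_force"].round(1))
                                                                                                 ^^^^^^^^^^^^^^^^^^^^^^^^
AttributeError: 'float' object has no attribute 'round'
```

Continue the tilt back to the other side.

Call:
{"fn": "servo_tool", "kwargs": {
  "motion": [
    {"travel": [0, 0, 0], "rot": [0, -0.013, 0], "hand": 0},
    {"travel": [0, 0, 0], "rot": [0, -0.013, 0], "hand": 0},
    {"travel": [0, 0, 0], "rot": [0, -0.013, 0], "hand": 0},
    {"travel": [0, 0, 0], "rot": [0, -0.013, 0], "hand": 0},
    {"travel": [0, 0, 0], "rot": [0, -0.013, 0], "hand": 0},
    {"travel": [0, 0, 0], "rot": [0, -0.013, 0], "hand": 0},
    {"travel": [0, 0, 0], "rot": [0, -0.013, 0], "hand": 0},
    {"travel": [0, 0, 0], "rot": [0, -0.013, 0], "hand": 0},
    {"travel": [0, 0, 0], "rot": [0, 0, 0], "hand": 0},
    {"travel": [0, 0, 0], "rot": [0, 0, 0], "hand": 0}
  ]
}}

```text
clock: 16.9
position: [554.4, 259.9, 232.0]
ee_rot: [0.973, 0.047, -0.223, 0.036]
contact_force: [-0.3, 0.5, -1.2]
gripper_width: 11.3
grasp_force: 58.8
```

```bash
sed -i 's/s\["gripper_width"\].round(1),s\["grasp_force"\].round(1)/s["gripper_width"],s["grasp_force"]/' r.py; python3 r.py
```

```text
16.9 [554.4 259.9 232. ] [ 0.61  0.6   0.37 -0.18 -1.75  1.06] 11.308279741050788 58.81242334842682 [-0.3  0.5 -1.2]
[[ 0.896  0.107 -0.431]
 [ 0.075 -0.993 -0.09 ]
 [-0.438  0.048 -0.898]]
bow [560.4 261.2 244.7] tip [541.5 257.2 205.2] blade low z 200.67038080943414
```

Call:
{"fn": "servo_tool", "kwargs": {
  "motion": [
    {"travel": [0, 0, 0], "rot": [0.0085, 0, 0], "hand": 0},
    {"travel": [0, 0, 0], "rot": [0, -0.012, 0], "hand": 0},
    {"travel": [0, 0, 0], "rot": [0, -0.012, 0], "hand": 0},
    {"travel": [0, 0, 0], "rot": [0, -0.012, 0], "hand": 0},
    {"travel": [0, 0, 0], "rot": [0, -0.012, 0], "hand": 0},
    {"travel": [0, 0, 0], "rot": [0, -0.012, 0], "hand": 0},
    {"travel": [0, 0, 0], "rot": [0, -0.012, 0], "hand": 0},
    {"travel": [0, 0, 0], "rot": [0, -0.012, 0], "hand": 0},
    {"travel": [0, 0, 0], "rot": [0, 0, 0], "hand": 0},
    {"travel": [0, 0, 0], "rot": [0, 0, 0], "hand": 0}
  ]
}}

```text
clock: 17.73
position: [554.5, 260.1, 233.6]
ee_rot: [0.882, 0.037, -0.469, 0.02]
contact_force: [-0.9, 0.2, 0.2]
gripper_width: 10.9
grasp_force: 58.8
```

```bash
cat >> r.py <<'E'
import sys
if len(sys.argv)>1:
    g=np.array(eval(sys.argv[1]));print("travel frac",(M.T@(g-s["position"])/250).round(4))
E
python3 r.py "[490,278,100]"; python3 - <<'E'
from h import *
for n,uv,z in(("jar",(178,135),80),("mugA",(260,115),85),("mugC",(255,272),85)): print(n,ray("top",uv,z).round(0))
E
```

```text
17.73 [554.5 260.1 233.6] [ 0.51  0.86  0.73 -0.48 -2.31  0.99] 10.89822165424562 58.84036302566528 [-0.9  0.2  0.2]
[[ 0.557  0.084 -0.826]
 [ 0.047 -0.996 -0.07 ]
 [-0.829  0.    -0.559]]
bow [566.2 261.  241.4] tip [529.8 258.  216.9] blade low z 208.56746216007778
travel frac [ 0.3028 -0.0934  0.5068]
jar [[710. 384.  80.]]
mugA [[761. 172.  85.]]
mugC [[361. 179.  85.]]
```

Call:
{"fn": "servo_tool", "kwargs": {
  "motion": [
    {"travel": [0.035, -0.0117, 0.06], "rot": [0, 0, 0], "hand": 0},
    {"travel": [0.05, -0.0155, 0.085], "rot": [0, 0, 0], "hand": 0},
    {"travel": [0.06, -0.0184, 0.1], "rot": [0, 0, 0], "hand": 0},
    {"travel": [0.06, -0.0184, 0.1], "rot": [0, 0, 0], "hand": 0},
    {"travel": [0.05, -0.0155, 0.08], "rot": [0, 0, 0], "hand": 0},
    {"travel": [0.035, -0.0117, 0.055], "rot": [0, 0, 0], "hand": 0},
    {"travel": [0.013, -0.002, 0.025], "rot": [0, 0, 0], "hand": 0},
    {"travel": [0, 0, 0], "rot": [0, 0, 0], "hand": 0},
    {"travel": [0, 0, 0], "rot": [0, 0, 0], "hand": 0}
  ]
}}

```text
clock: 18.48
position: [491.4, 277.9, 102.8]
ee_rot: [0.883, 0.038, -0.468, 0.02]
contact_force: [0.9, 0.1, 0.3]
gripper_width: 11.2
grasp_force: 58.8
```

```bash
python3 r.py "[491,278,40]"; python3 - <<'E'
from h import *
p,d=get_image("scene");cv2.imwrite("pics/p2.png",cv2.resize(p[130:330,280:500,::-1],None,fx=3,fy=3))
E
```

```text
18.48 [491.4 277.9 102.8] [ 0.57  0.88  0.41 -0.43 -1.98  1.1 ] 11.188411739591775 58.84212076663971 [0.9 0.1 0.3]
[[ 0.559  0.085 -0.825]
 [ 0.049 -0.996 -0.07 ]
 [-0.828 -0.001 -0.561]]
bow [503.  278.9 110.8] tip [466.7 275.8  86.1] blade low z 77.78225297128222
travel frac [ 0.2072 -0.0003  0.1424]
```

View pics/p2.png

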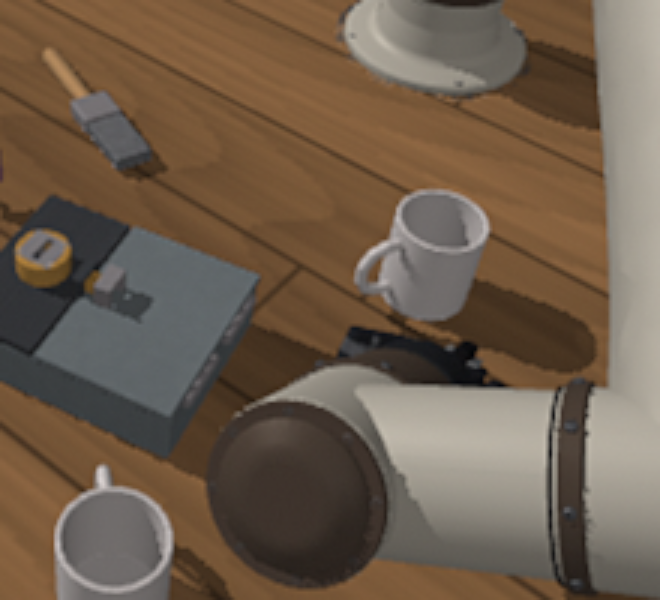

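The wrist now leans outward over free table and hides the key. The mugs are clear. Descending.

Call:
{"fn": "servo_tool", "kwargs": {
  "motion": [
    {"travel": [0.05, 0, 0.034], "rot": [0, 0, 0], "hand": 0},
    {"travel": [0.06, 0, 0.042], "rot": [0, 0, 0], "hand": 0},
    {"travel": [0.055, 0, 0.038], "rot": [0, 0, 0], "hand": 0},
    {"travel": [0.03, 0, 0.02], "rot": [0, 0, 0], "hand": 0},
    {"travel": [0.012, 0, 0.008], "rot": [0, 0, 0], "hand": 0},
    {"travel": [0, 0, 0], "rot": [0, 0, 0], "hand": 0},
    {"travel": [0, 0, 0], "rot": [0, 0, 0], "hand": 0}
  ]
}}

```text
clock: 19.12
position: [490.9, 277.6, 38.4]
ee_rot: [0.882, 0.037, -0.469, 0.02]
contact_force: [0.9, -0.3, 0.4]
gripper_width: 11.0
grasp_force: 58.8
```

```bash
python3 r.py "[491,278,31]"
```

```text
19.12 [490.9 277.6  38.4] [ 0.57  0.96  0.39 -0.42 -1.89  1.14] 11.01422415333252 58.84225308895111 [ 0.9 -0.3  0.4]
[[ 0.557  0.084 -0.826]
 [ 0.047 -0.996 -0.07 ]
 [-0.829 -0.    -0.559]]
bow [502.5 278.6  46.3] tip [466.2 275.5  21.7] blade low z 13.441881025023601
travel frac [ 0.025  -0.0014  0.0161]
```

Call:
{"fn": "servo_tool", "kwargs": {
  "motion": [
    {"travel": [0.008, 0, 0.0055], "rot": [0, 0, 0], "hand": 0},
    {"travel": [0.008, 0, 0.0055], "rot": [0, 0, 0], "hand": 0},
    {"travel": [0.005, 0, 0.0035], "rot": [0, 0, 0], "hand": 0},
    {"travel": [0, 0, 0], "rot": [0, 0, 0], "hand": 0}
  ]
}}

```text
clock: 19.45
position: [490.4, 277.7, 32.0]
ee_rot: [0.882, 0.037, -0.47, 0.02]
contact_force: [0.1, 0.5, -1.1]
gripper_width: 11.2
grasp_force: 58.8
```

```bash
python3 r.py
```

```text
19.45 [490.4 277.7  32. ] [ 0.57  0.96  0.38 -0.42 -1.88  1.15] 11.162804551771027 58.84194195270538 [ 0.1  0.5 -1.1]
[[ 0.556  0.084 -0.827]
 [ 0.047 -0.996 -0.069]
 [-0.83  -0.    -0.558]]
bow [502.  278.7  39.9] tip [465.6 275.6  15.3] blade low z 7.010703031563407
```

Call:
{"fn": "servo_tool", "kwargs": {
  "motion": [
    {"travel": [0.0035, 0, 0.0024], "rot": [0, 0, 0], "hand": 0},
    {"travel": [0.0035, 0, 0.0024], "rot": [0, 0, 0], "hand": 0},
    {"travel": [0, 0, 0], "rot": [0, 0, 0], "hand": 0}
  ]
}}

```text
clock: 19.7
position: [490.5, 277.7, 30.3]
ee_rot: [0.882, 0.037, -0.47, 0.02]
contact_force: [0.8, 0.3, 2.2]
gripper_width: 11.1
grasp_force: 59.1
```

```bash
python3 r.py
```

```text
19.7 [490.5 277.7  30.3] [ 0.57  0.96  0.38 -0.42 -1.88  1.15] 11.125729536447285 59.121835827827454 [0.8 0.3 2.2]
[[ 0.556  0.084 -0.827]
 [ 0.047 -0.996 -0.07 ]
 [-0.83  -0.    -0.558]]
bow [502.2 278.6  38.2] tip [465.8 275.6  13.6] blade low z 5.342702201041033
```

Call:
{"fn": "servo_tool", "kwargs": {
  "motion": [
    {"travel": [0, 0, 0], "rot": [0, 0, 0], "hand": 0.13},
    {"travel": [0, 0, 0], "rot": [0, 0, 0], "hand": 0.14},
    {"travel": [0, 0, 0], "rot": [0, 0, 0], "hand": 0.15},
    {"travel": [0, 0, 0], "rot": [0, 0, 0], "hand": 0.16},
    {"travel": [0, 0, 0], "rot": [0, 0, 0], "hand": 0.18},
    {"travel": [0, 0, 0], "rot": [0, 0, 0], "hand": 0.2},
    {"travel": [0, 0, 0], "rot": [0, 0, 0], "hand": 0.25},
    {"travel": [0, 0, 0], "rot": [0, 0, 0], "hand": 0.3},
    {"travel": [0, 0, 0], "rot": [0, 0, 0], "hand": 0.35},
    {"travel": [0, 0, 0], "rot": [0, 0, 0], "hand": 0.4}
  ]
}}

```text
clock: 20.53
position: [490.4, 277.7, 29.9]
ee_rot: [0.882, 0.037, -0.47, 0.02]
contact_force: [-1.0, -0.1, 0.3]
gripper_width: 34.4
grasp_force: 0.0
```

Call:
{"fn": "servo_tool", "kwargs": {
  "motion": [
    {"travel": [0, 0, 0], "rot": [0, 0, 0], "hand": 0.45},
    {"travel": [0, 0, 0], "rot": [0, 0, 0], "hand": 0.45},
    {"travel": [-0.01, 0, -0.02], "rot": [0, 0, 0], "hand": 0.45},
    {"travel": [-0.02, 0, -0.03], "rot": [0, 0, 0], "hand": 0.45},
    {"travel": [-0.04, 0, -0.04], "rot": [0, 0, 0], "hand": 0.45},
    {"travel": [-0.06, 0, -0.06], "rot": [0, 0, 0], "hand": 0.45},
    {"travel": [-0.08, 0, -0.08], "rot": [0, 0, 0], "hand": 0.45},
    {"travel": [-0.08, 0, -0.08], "rot": [0, 0, 0], "hand": 0.45},
    {"travel": [-0.08, 0, -0.08], "rot": [0, 0, 0], "hand": 0.45},
    {"travel": [-0.05, 0, -0.05], "rot": [0, 0, 0], "hand": 0.45}
  ]
}}

```text
clock: 21.37
position: [524.5, 280.2, 183.3]
ee_rot: [0.883, 0.038, -0.467, 0.019]
contact_force: [0.3, -0.7, 0.1]
gripper_width: 38.4
grasp_force: 0.0
```

```bash
python3 r.py;python3 - <<'E'
from h import *
p,d=get_image("scene");q=p[225:330,370:480].astype(int);v,u=np.nonzero(q.max(-1)<45);print(len(u))
if len(u): print(u.mean()+370,v.mean()+225)
a=cv2.resize(p[130:330,280:500,::-1],None,fx=2.5,fy=2.5)
p,d=get_image("top");b=cv2.resize(p[150:280,160:320,::-1],None,fx=2.5,fy=2.5)
h=max(len(a),len(b));pad=lambda i:cv2.copyMakeBorder(i,0,h-len(i),0,0,cv2.BORDER_CONSTANT);o=np.hstack([pad(a),pad(b)]);cv2.imwrite("pics/p3.png",cv2.resize(o,None,fx=.8,fy=.8))
E
```

```text
21.37 [524.5 280.2 183.3] [ 0.55  0.85  0.59 -0.46 -2.17  1.02] 38.39823535836886 0.0 [ 0.3 -0.7  0.1]
[[ 0.562  0.084 -0.823]
 [ 0.049 -0.996 -0.068]
 [-0.826 -0.002 -0.564]]
bow [536.1 281.2 191.3] tip [499.9 278.2 166.5] blade low z 158.19559695603806
390
407.0153846153846 281.8820512820513
```

View pics/p3.png

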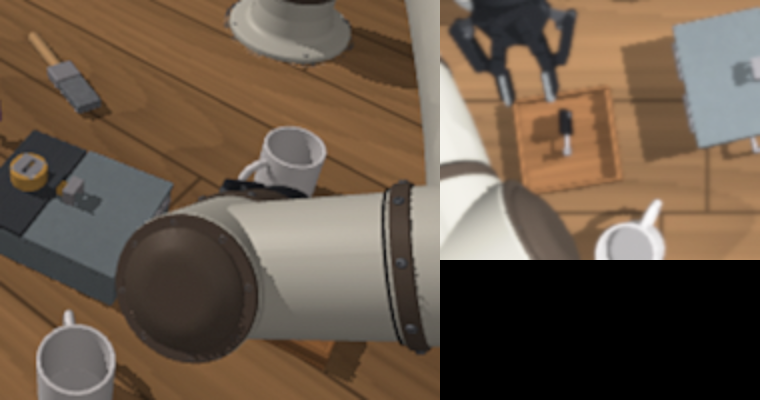

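The key lies mid-tray: bow at right-panel px (566,122), blade at (567,145), well inside the walls. The gripper is clear, so I'm handing in.

Call:
{"fn": "servo_tool", "kwargs": {
  "motion": [
    {"travel": [0, 0, 0], "rot": [0, 0, 0], "hand": 0.45},
    {"travel": [0, 0, 0], "rot": [0, 0, 0], "hand": 0.45},
    {"travel": [0, 0, 0], "rot": [0, 0, 0], "hand": 0.45},
    {"travel": [0, 0, 0], "rot": [0, 0, 0], "hand": 0.45}
  ]
}}

```text
clock: 21.8
position: [522.5, 280.2, 177.4]
ee_rot: [0.881, 0.037, -0.471, 0.02]
contact_force: [0.7, -0.1, -0.2]
gripper_width: 38.4
grasp_force: 0.0
```

```bash
python3 -c "
from bench import job_done
print(job_done())"
```

```text
the job is handed in; nothing more can be done
None
```

I turned the key to its clockwise stop, which put the bolt in its keeper, then drew the key out at the slot and laid it in the tray; the job was handed in at about 22 s, and no verdict came back.

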